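Hold the long objective flush in the spring seat of the tester

TASK

Pick the tallest microscope objective out of the parts tray, stand it upright in the spring-loaded aluminium cup of the objective tester and press it down until the cup's rim is flush with the tester's flat top (not deeper). Keep it flush for at least three seconds, and finish while still holding it pressed there: do not let go. Leave the other parts standing where they are in the tray.

Things in the scene. Friction and masses are not known exactly. Their poses are not given: they have to be found in the camera images.
- objective: the target: tallest part in the tray, a bare aluminium microscope objective with two thin dark bands, standing with its narrow nose up. 70 mm tall: a 30 mm diameter cylinder from the bottom to 54 mm, then a cone down to 14 mm diameter at the top. 0.1 to 0.2 kg. Origin: centre of its flat underside; z along it, up towards the nose
- tray: grey plastic parts tray, fixed to the bench, 190 (x) x 270 (y) x 25 mm tall outside, walls and floor 5 mm thick. Five parts stand in it on a grid of 2 (along x) by 3 (along y), 80 mm apart, each within 6 mm of its grid point; one place is empty. The target may be on any of the five others. Origin: centre of its underside
- medium: bystander in the tray: aluminium objective of the same shape but 46 mm tall, 30 mm diameter. Origin: centre of underside
- short: bystander in the tray: aluminium objective 30 mm tall, 28 mm diameter. Origin: centre of underside
- eyepiece: bystander in the tray: black eyepiece 52 mm tall, 36 mm diameter at its widest, 25 mm at the foot. Origin: centre of underside
- adapter: bystander in the tray: steel ring 36 mm outside diameter, 20 mm tall. Origin: centre of underside
- tester: objective tester, fixed to the bench: a white box 120 x 120 mm with a flat black top 45 mm above the bench, and along its -y side a white display block 45 mm wide and 70 mm tall. A round hole of 54 mm diameter in the middle of the flat top holds the spring cup. Origin: centre of the underside of the 120 x 120 mm box, straight below the cup's axis
- tester_top (a point): centre of the flat top of the tester, on the cup's axis, 45 mm above the bench
- cup_floor (a point): centre of the inner floor of the aluminium cup, where the underside of the objective rests; moves down with the cup. The cup is 49 mm in outer and 38 mm in inner diameter, its inner floor lies 10 mm below its rim; at rest the rim stands 8 mm above the tester's flat top, so the floor is 43 mm above the bench
- seat (a joint): downward travel of the cup in m: 0 at rest (rim 8 mm proud of the top), 0.008 with the rim flush, 0.016 at the lower stop. The spring takes 3 N to start and 0.5 N more per mm (7 N when flush); the objective's weight alone does not move it

How it is judged:
On the way, in this order (a step that is already met when the one before it is completed fails the run):
1. the tall objective is lifted clear of the tray (height (world z) of objective above 0.06 m), for 0.1 s.
2. the objective stands upright in the cup and is kept pressed with the rim flush for three seconds (value of joint seat between 0.0055 and 0.0105 m and horizontal distance between objective and cup_floor below 0.006 m and z of objective in the frame of cup_floor between -0.0025 and 0.0025 m and angle between objective's own z axis and vertical below 0.12 rad and contact force between the fingers and objective above 2 N and contact force between the arm and tester below 0.5 N), for 3 s.
At the end, for the whole second after the job is handed in: The fingers are still on the objective and push it down: it stands on the cup's floor (within 2.5 mm in height, 6 mm of its axis, upright within 0.12 rad) and the cup's travel is 8 mm within 2.5 mm (rim flush), the fingers not pressing on the cup or tester; the other four parts stand in the tray (all of step 2 and angle between each of medium, short, eyepiece, adapter's own z axis and vertical below 0.3 rad and distance of each of medium, short, eyepiece, adapter from where it was at the start of the episode below 0.03 m); the arm keeps its last pose, push and grip.
It fails at once if another part in the tray is tipped over or moved by more than 30 mm (angle between any of medium, short, eyepiece, adapter's own z axis and vertical above 0.6 rad or distance of any of medium, short, eyepiece, adapter from where it was at the start of the episode above 0.03 m).
It also fails if it takes over 42 s, if anything falls off the work surface, if the arm or the gripper's body presses on something with over 40 N, if the wrist force passes 120 N, or if a joint passes its speed limit or range.

ROBOT

A 7-joint arm with a two-finger parallel gripper is mounted at the origin on the work surface. World frame = base frame: x ahead of the robot, y to its left, z up, the work surface at z = 0. Lengths are in m, angles in rad, forces in N, time in s.
With the tool pointing down it reaches from about 0.4 to 0.85 m from the base axis. Payload 4.4 kg.
Tool frame: the origin (TCP) lies on the centre line of the jaws, within the pads' length; the fingertips stand 14 mm ahead of it and the grasp point (between the pads) lies 5 mm behind it; z points along the fingers, y is the line along which they close (so a half turn about z gives the same grasp; the last joint's range is limited). The gripper opens to 94 mm and grips with 3 to 60 N. Pads are 16 mm wide; open, the fingers measure 119 mm over their backs; the gripper's body (75 mm by 177 mm) begins 78 mm behind the grasp point.
Start: joints at [1.221, 0.628, 0.038, 1.517, -0.027, 0.996, -0.02], TCP at [0.182, -0.624, 0.219] pointing down, gripper open.
Joint ranges: [-3.06, 3.06], [-0.37, 2.12], [-1.25, 1.32], [0.18, 2.47], [-1.1, 4.24], [0.23, 1.98], [-2.94, 2.94]. Speed limits (rad/s): [2.57, 2.57, 3.14, 3.14, 3.14, 3.14, 3.14].

INTERFACE

Orientations are given as [roll, pitch, yaw] about the fixed x, y, z axes, in that order (R = Rz(yaw) Ry(pitch) Rx(roll)).
In Python, from cell import manip gives the robot as it stands.
- The arm moves only by the tool jog_arm, never from a script. Its argument "steps" is a list that holds one entry, the list of rows, each a list of 5 numbers: the shift along the tool's x, y, z as a fraction of full scale, then the turn about the tool's z as a fraction of full scale, then the opening, from 0 (shut) to 1 (fully open). A call has 1 to 20 rows; each row shifts and turns the commanded pose from where the row before left it, along the tool's axes as they then stand; what a row does not reach is not made up. Full scale, the value 1, is 30 mm for a shift and 6 degrees for a turn. A row lasts 1/12 s, in which the tool goes at most 41.7 mm and 7.16 degrees, less where a joint would pass 70% of its speed; a pose out of reach is approached as far as the arm can. A call with a number of a shift or a turn outside -1 to 1 is refused whole. A call with a gripper value outside its range is refused whole. The fingers move at their own pace and stop on an object; the grip force is fixed at half the most. Time passes only in rows, so rows that do not move let the fingers close. It gives the time, the measured TCP pose, the force, the opening and the grip force at its end, in the units of the state.
- manip.get_state(): the state, without advancing time (a new reading comes with each control period).
- manip.capture(name): name is "scene" or "top" or "wrist"; returns a dict with "color" (480x640x3 uint8, blue, green, red), "camera_matrix" (3x3 intrinsics, pixels), "rvec" (rotation vector, rad) and "tvec" (3), from world to camera coordinates, as OpenCV has them. Camera axes: x right, y down, z forward; pixel columns grow to the right and rows downward; lengths in m; the calibration is good to about 2 mm. A picture is of the moment at which its call begins. There is no depth.
- manip.close_job(): hands the job in; it is judged then, once.
The state is a dict: "time": time; "joints": joint angles; "joint_vel": joint speeds; "effort": joint torques, N m; "tcp_pos": TCP position; "orientation": TCP orientation; "ft_force": force on the tool from outside, world axes, zero at the start; "moment": the same for the moment, N m; "gripper_width": finger opening in m; "gripper_force": force on a finger pad.
Only numpy, scipy, OpenCV 4.12 (cv2) and the standard library are available. Lean on these libraries where they do the work, as an engineer would, in place of code of your own. Each camera call takes 0.05 s, during which the arm holds its last target. There are 200 camera calls.

## Working session

There is one attempt and no reset: what is moved stays moved. The work goes in short steps, Python scripts to look and compute and a tool call to move; the robot and the scene stay as the last step left them, time stands still between calls to the robot, and variables do not carry over. Pictures are saved under pics/ and viewed, at most 10 in all, crops included, and the job is handed in when it is done.

Besides the shell and the picture viewer there is one more tool, called after "Request:" as name([rows], argument=value, ...), one row to a line, values as JSON. jog_arm: Moves the arm, as the interface text tells. Shift numbers are shares of 30 mm and turn numbers shares of 6 degrees, none past 1 either way. Its arguments: {"type":"object","properties":{"steps":{"type":"array"}},"required":["steps"]}

```bash
mkdir -p pics; cat > h.py <<'E'
import numpy as np, cv2, pickle
from cell import manip
def cap(n,f):
    c=manip.capture(n); cv2.imwrite(f'pics/{f}.png',c['color']); pickle.dump(c,open(f'{f}.pkl','wb')); return c
def ld(f): return pickle.load(open(f'{f}.pkl','rb'))
def ray(c,u,v,z):
    R=cv2.Rodrigues(np.array(c['rvec'],float))[0]; t=np.array(c['tvec'],float).ravel()
    o=-R.T@t; d=R.T@np.linalg.inv(np.array(c['camera_matrix']))@np.array([u,v,1.]); return o+d*(z-o[2])/d[2]
def proj(c,p): return cv2.projectPoints(np.array(p,float).reshape(-1,3),np.array(c['rvec'],float),np.array(c['tvec'],float),np.array(c['camera_matrix'],float),None)[0].reshape(-1,2)
E
python3 - <<'E'
from h import *
for n in('scene','top'):
    c=cap(n,n+'0'); R=cv2.Rodrigues(np.array(c['rvec'],float))[0]; print(n,-R.T@np.array(c['tvec']).ravel(), c['camera_matrix'][0])
s=manip.get_state(); print(s)
E
```

```text
scene [1.03113774 0.29907128 0.50979005] [486.99803971   0.         318.8320388 ]
top [0.38880943 0.0129913  0.77524297] [554.64478825   0.         325.35331748]
{'time': 0.1, 'joints': array([ 1.22118971,  0.62921677,  0.03843147,  1.51824646, -0.02700356,
        0.99626863, -0.020005  ]), 'joint_vel': array([ 8.30717318e-04, -2.92719235e-03, -2.42955090e-04, -3.13593571e-03,
        3.20364251e-05,  1.77681811e-04,  3.82542283e-04]), 'effort': array([ 2.79226733e-03, -5.50784576e+01,  1.14705205e+00, -1.87114763e+01,
       -5.22357377e-02,  1.92315486e-02,  4.17163085e-05]), 'tcp_pos': array([ 0.18189178, -0.62345559,  0.21867657]), 'orientation': array([-3.13997077e+00,  2.70363150e-06,  2.83810930e-01]), 'ft_force': array([-0.51558118,  0.19651447, -0.24901153]), 'moment': array([0.03038634, 0.03148253, 0.00833873]), 'gripper_force': 0.0, 'gripper_width': 0.09408594553159416}
```

View pics/top0.png

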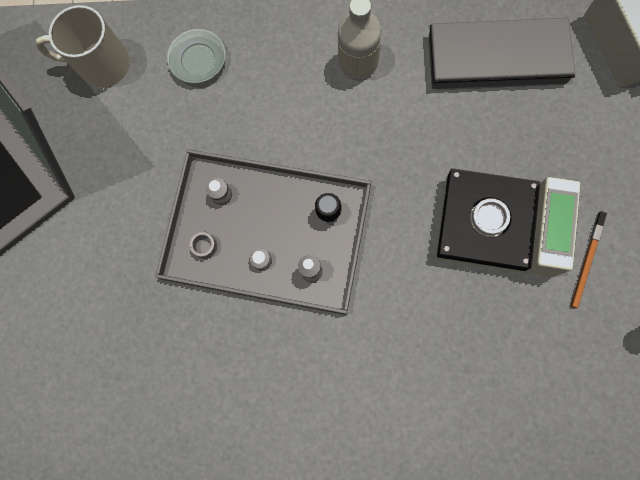

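View pics/scene0.png

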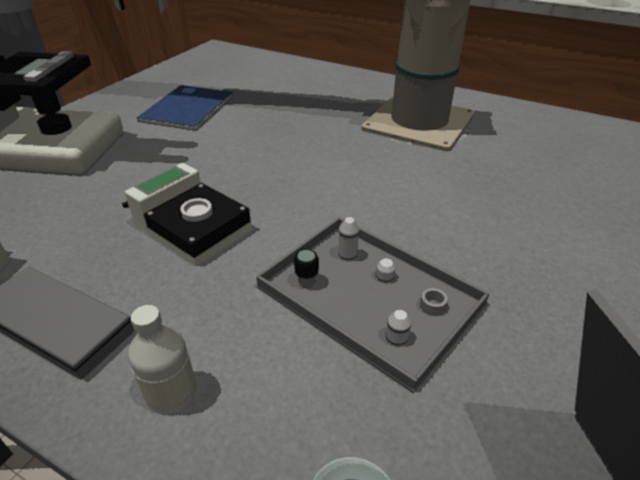

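Top view: tester top with its cup at (490,218), and the tray with eyepiece (327,207), medium (218,190), ring (202,245), short (260,260) and the tall one at (310,268). Scene view: the tall one stands at (348,238), cup at (197,209).

```bash
python3 - <<'E'
from h import *
t=ld('top0'); s=ld('scene0')
def blob(c,x0,y0,x1,y1,th,inv=False):
    g=cv2.cvtColor(c['color'],cv2.COLOR_BGR2GRAY)[y0:y1,x0:x1]
    m=((g<th) if inv else (g>th)).astype(np.uint8)
    n,l,st,ce=cv2.connectedComponentsWithStats(m); i=1+np.argmax(st[1:,4])
    cn=cv2.findContours((l==i).astype(np.uint8),0,1)[0][0]; (cx,cy),r=cv2.minEnclosingCircle(cn)
    return st[i], ce[i]+[x0,y0], (cx+x0,cy+y0,r), cn+[x0,y0]
def tri(a,b):
    P=[np.array(c['camera_matrix'])@np.c_[cv2.Rodrigues(np.array(c['rvec'],float))[0],np.array(c['tvec']).reshape(3,1)] for c in(t,s)]
    X=cv2.triangulatePoints(P[0],P[1],np.array(a,float).reshape(2,1),np.array(b,float).reshape(2,1)); return X[:3,0]/X[3]
for th in(160,190,210):
    _,ce,ci,_=blob(t,290,248,330,285,th); print('nose',th,ce,ci,ray(t,*ce,.075))
_,ce,_,_=blob(t,290,248,330,285,190)
g=cv2.cvtColor(s['color'],cv2.COLOR_BGR2GRAY)
st,c2,_,_=blob(s,330,212,368,230,150); print('scene nose',st,c2)
print('tri nose',tri(ce,c2))
for th in(140,180,210):
    _,ce,ci,cn=blob(t,462,192,520,245,th); e=cv2.fitEllipse(cn); print('cup',th,ce,ci,e,ray(t,*e[0],.053))
    _,cs,_,cn=blob(s,175,195,218,225,th); e2=cv2.fitEllipse(cn); print('  scene',e2,ray(s,*e2[0],.053),tri(e[0],e2[0]))
_,_,_,cn=blob(t,425,160,545,278,35,True); r=cv2.minAreaRect(cn); print('top black',r)
for n,a,h in(('eye',(327,203),.057),('short',(260,258),.035),('med',(216,186),.051)): print(n,ray(t,*a,h))
for a in((190,153),(370,184),(348,312),(160,278)): print('traycorner',ray(t,*a,.025))
for a in((456,174),(535,185),(447,249),(527,262)): print('screw',ray(t,*a,.045))
big=np.hstack([cv2.resize(t['color'][240:300,270:350],None,fx=5,fy=5),cv2.resize(s['color'][205:265,310:390],None,fx=5,fy=5)])
cv2.imwrite('pics/crop1.png',big)
E
```

```text
nose 160 [307.96774194 263.4516129 ] (308.0, 263.5, 5.4084272384643555) [0.50500275 0.06303489 0.075     ]
nose 190 [307.83529412 263.45882353] (307.8877544403076, 263.3775510787964, 5.150100231170654) [0.50499829 0.06320513 0.075     ]
nose 210 [307.73333333 263.44      ] (307.7653064727783, 263.45918369293213, 4.79599666595459) [0.5050265  0.06333569 0.075     ]
scene nose [15  5  9  7 51] [349.         219.80392157]
tri nose [0.50536347 0.06299754 0.07362577]
cup 140 [490.43939394 216.5011655 ] (491.25, 214.625, 18.860193252563477) ((491.4449768066406, 215.59425354003906), (33.612239837646484, 35.88761520385742), 111.81693267822266) [ 0.56585236 -0.17995779  0.053     ]
  scene ((195.3788604736328, 206.98089599609375), (16.108213424682617, 29.772052764892578), 81.41897583007812) [ 0.56870539 -0.17919729  0.053     ] [ 0.56656588 -0.18080855  0.05095935]
cup 180 [490.42661692 216.45522388] (491.6494846343994, 215.15979385375977, 18.133169174194336) ((491.52789306640625, 215.4180450439453), (32.96175765991211, 35.55828094482422), 113.49739074707031) [ 0.56608879 -0.18008499  0.053     ]
  scene ((195.61138916015625, 207.5093994140625), (13.455863952636719, 26.896034240722656), 80.16768646240234) [ 0.56965832 -0.17793111  0.053     ] [ 0.56679503 -0.18085816  0.05016973]
cup 210 [489.87445887 217.18903319] (491.125, 216.0, 17.60025978088379) ((491.3710632324219, 215.71826171875), (32.027584075927734, 34.34992599487305), 113.07746124267578) [ 0.56568665 -0.17984793  0.053     ]Traceback (most recent call last):
  File "<stdin>", line 20, in <module>
  File "<stdin>", line 6, in blob
    return _wrapfunc(a, 'argmax', axis=axis, out=out, **kwds)
    return bound(*args, **kwds)
ValueError: attempt to get argmax of an empty sequence
```

```bash
python3 - <<'E'
from h import *
t=ld('top0')
g=cv2.cvtColor(t['color'],cv2.COLOR_BGR2GRAY)
S=[]
for x,y in((456,174),(535,185),(447,249),(527,262)):
    w=g[y-6:y+7,x-6:x+7].astype(float); w=np.clip(w-80,0,None); yy,xx=np.mgrid[-6:7,-6:7]
    S.append(ray(t,x+(w*xx).sum()/w.sum(),y+(w*yy).sum()/w.sum(),.045))
S=np.array(S); print(S.round(4),S.mean(0))
for n,a,h in(('eye',(327,203),.057),('short',(260,258),.035),('med',(216,186),.051),('ring',(202,245),.025)): print(n,ray(t,*a,h).round(4))
T=np.array([ray(t,*a,.025) for a in((190,153),(370,184),(348,312),(160,278))]);print(T.round(4),T.mean(0))
E
```

```text
[[ 0.6296 -0.1398  0.045 ]
 [ 0.6106 -0.2429  0.045 ]
 [ 0.5253 -0.1194  0.045 ]
 [ 0.5057 -0.2214  0.045 ]] [ 0.56781406 -0.18089548  0.045     ]
eye [0.5894 0.0375 0.057 ]
short [0.5211 0.1313 0.035 ]
med [0.6203 0.1895 0.051 ]
ring [0.5436 0.2142 0.025 ]
[[ 0.6795  0.2345  0.025 ]
 [ 0.6239 -0.0225  0.025 ]
 [ 0.4455  0.0137  0.025 ]
 [ 0.4988  0.2719  0.025 ]] [0.56194589 0.1243834  0.025     ]
```

Target is at (0.505, 0.063), with its nose triangulated at 74 mm against 75 mm expected. The cup axis is at (0.567, -0.181), since the screws and the rim agree. I'll move now.

Request:
jog_arm([
  [[0, 0, 0, -1, 0.64], [0, 0, 0, -1, 0.64], [0, 0, 0, -1, 0.64], [0.85, -0.31, 0, 0, 0.64], [0.85, -0.31, 0, 0, 0.64], [0.85, -0.31, 0, 0, 0.64], [0.85, -0.31, 0, 0, 0.64], [0.85, -0.31, 0, 0, 0.64], [0.85, -0.31, 0, 0, 0.64], [0.85, -0.31, 0, 0, 0.64], [0.85, -0.31, 0, 0, 0.64], [0.85, -0.31, 0, 0, 0.64], [0.85, -0.31, 0, 0, 0.64], [0.85, -0.31, 0, 0, 0.64], [0.85, -0.31, 0, 0, 0.64], [0.85, -0.31, 0, 0, 0.64], [0.85, -0.31, 0, 0, 0.64], [0.85, -0.31, 0, 0, 0.64], [0.85, -0.31, 0, 0, 0.64], [0.85, -0.31, 0, 0, 0.64]],
])

```text
time: 1.77
tcp_pos: [0.4517, -0.248, 0.2192]
orientation: [-3.141, 0.0, 0.598]
ft_force: [0.2, -0.1, -0.0]
gripper_width: 0.0602
gripper_force: 0.0
```

Request:
jog_arm([
  [[0.61, -0.63, 0, 0, 0.64], [0.61, -0.63, 0, 0, 0.64], [0.61, -0.63, 0, 0, 0.64], [0.61, -0.63, 0, 0, 0.64], [0.61, -0.63, 0, 0, 0.64], [0.61, -0.63, 0, 0, 0.64], [0.61, -0.63, 0, 0, 0.64], [0.61, -0.63, 0, 0, 0.64], [0.61, -0.63, 0, 0, 0.64], [0.61, -0.63, 0, 0, 0.64], [0.61, -0.63, 0, 0, 0.64], [0.61, -0.63, 0, 0, 0.64], [0, 0, 0, 0, 0.64], [0, 0, 0, 0, 0.64]],
])

```text
time: 2.93
tcp_pos: [0.5049, 0.0632, 0.2192]
orientation: [-3.141, 0.0, 0.601]
ft_force: [0.4, 0.4, -1.2]
gripper_width: 0.06
gripper_force: 0.0
```

```bash
python3 - <<'E'
from h import *
c=cap('wrist','w1'); print(manip.get_state()['tcp_pos'])
for p in([.505,.063,.075],[.505,.063,.005]): print(proj(c,p))
E
```

```text
[0.50476402 0.06154644 0.2191638 ]
[[324.22554673 230.84207775]]
[[324.26167361 214.87743161]]
```

View pics/w1.png

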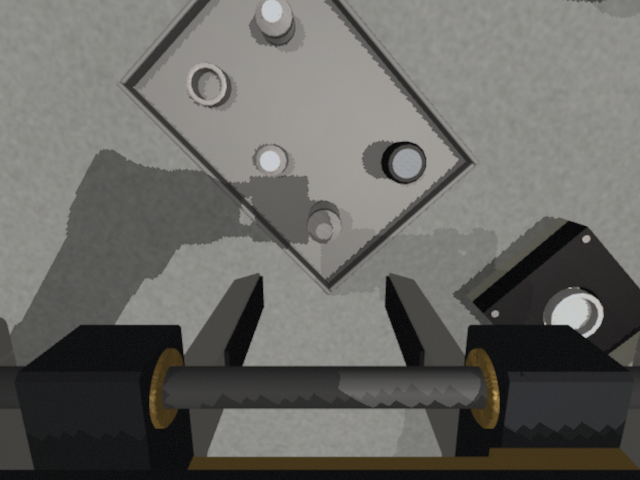

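The wrist view shows the nose at (323,231) against a predicted (324,231), so the jaws are aligned. Next I descend.

Request:
jog_arm([
  [[0, 0, 0.7, 0, 0.64], [0, 0, 0.7, 0, 0.64], [0, 0, 0.7, 0, 0.64], [0, 0, 0.7, 0, 0.64], [0, 0, 0.6, 0, 0.64], [0, 0, 0.5, 0, 0.64], [0, 0, 0.5, 0, 0.64], [0, 0, 0.5, 0, 0.64], [0, 0, 0.5, 0, 0.64], [0, 0, 0.5, 0, 0.64], [0, 0, 0, 0, 0.64], [0, 0, 0, 0, 0.64], [0, 0, 0, 0, 0.64]],
])

```text
time: 4.07
tcp_pos: [0.5055, 0.0608, 0.043]
orientation: [3.141, -0.0, 0.597]
ft_force: [0.8, -0.3, 0.6]
gripper_width: 0.0601
gripper_force: 0.0
```

Request:
jog_arm([
  [[0.03, -0.07, 0, 0, 0.64], [0, 0, 0, 0, 0.4], [0, 0, 0, 0, 0.2], [0, 0, 0, 0, 0], [0, 0, 0, 0, 0], [0, 0, 0, 0, 0], [0, 0, 0, 0, 0], [0, 0, 0, 0, 0], [0, 0, 0, 0, 0], [0, 0, 0, 0, 0]],
])

```text
time: 4.9
tcp_pos: [0.5049, 0.064, 0.0426]
orientation: [3.141, -0.0, 0.598]
ft_force: [0.1, -0.8, 2.6]
gripper_width: 0.0294
gripper_force: 30.0
```

Request:
jog_arm([
  [[0, 0, -0.3, 0, 0], [0, 0, -0.6, 0, 0], [0, 0, -0.6, 0, 0], [0, 0, -0.6, 0, 0], [0, 0, -0.6, 0, 0], [0, 0, -0.6, 0, 0], [0, 0, -0.6, 0, 0], [0, 0, 0, 0, 0], [0, 0, 0, 0, 0], [0, 0, 0, 0, 0]],
])

```text
time: 5.73
tcp_pos: [0.504, 0.0639, 0.1589]
orientation: [-3.141, 0.001, 0.598]
ft_force: [-0.0, -0.1, -2.5]
gripper_width: 0.0294
gripper_force: 30.0
```

Request:
jog_arm([
  [[-0.12, 0.33, 0, 0, 0], [-0.24, 0.66, 0, 0, 0], [-0.24, 0.66, 0, 0, 0], [-0.24, 0.66, 0, 0, 0], [-0.24, 0.66, 0, 0, 0], [-0.24, 0.66, 0, 0, 0], [-0.24, 0.66, 0, 0, 0], [-0.24, 0.66, 0, 0, 0], [-0.24, 0.66, 0, 0, 0], [-0.24, 0.66, 0, 0, 0], [-0.24, 0.66, 0, 0, 0], [-0.24, 0.66, 0, 0, 0], [-0.12, 0.33, 0, 0, 0], [0, 0, 0, 0, 0], [0, 0, 0, 0, 0], [0, 0, 0, 0, 0], [0, 0, 0, 0, 0], [0, 0, 0, 0, 0]],
])

```text
time: 7.23
tcp_pos: [0.567, -0.1794, 0.1595]
orientation: [-3.141, -0.0, 0.6]
ft_force: [0.3, -0.8, -1.6]
gripper_width: 0.0296
gripper_force: 30.0
```

```bash
python3 - <<'E'
from h import *
print(manip.get_state()['ft_force'])
P=[]
w=cap('wrist','w2')
t=cap('top','t2');s=cap('scene','s2')
for i in range(5): manip.capture('top'); P.append(manip.get_state()['tcp_pos'])
print(np.array(P).round(4),np.mean(P,0))
p=np.mean(P,0); b=p-[0,0,.0376]; print(proj(s,[b,b+[0,0,.07],[.567,-.181,.053]]))
print(proj(w,[b,b+[0,0,.07],[.567,-.181,.053]]))
cv2.imwrite('pics/c2.png',np.hstack([cv2.resize(s['color'][120:240,140:260],(400,400)),cv2.resize(w['color'][180:480,170:470],(400,400))]))
E
```

```text
[ 0.28193685 -0.8047073  -1.64606974]
[[ 0.5671 -0.1805  0.1597]
 [ 0.5671 -0.1807  0.1596]
 [ 0.5671 -0.1808  0.1596]
 [ 0.5671 -0.1809  0.1596]
 [ 0.5671 -0.1809  0.1595]] [ 0.56709668 -0.18075496  0.15960034]
[[187.90390706 169.05346989]
 [179.46811872 126.52421364]
 [195.19037687 206.11991726]]
[[325.7255135  275.67404307]
 [326.3019429  338.15382058]
 [325.63184915 243.82913901]]
```

View pics/c2.png

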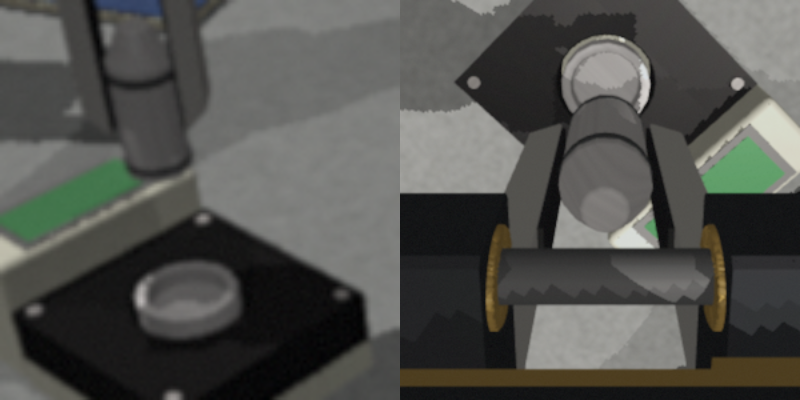

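Objective sits on the cup's axis: cup centre at column 324, objective at 325, nose where predicted, so no slip. I'll lower it to just inside the rim, then feel for contact.

Request:
jog_arm([
  [[0, 0, 0.3, 0, 0], [0, 0, 0.4, 0, 0], [0, 0, 0.4, 0, 0], [0, 0, 0.4, 0, 0], [0, 0, 0.4, 0, 0], [0, 0, 0.3, 0, 0], [0, 0, 0.2, 0, 0], [0, 0, 0, 0, 0], [0, 0, 0, 0, 0], [0, 0, 0, 0, 0], [0, 0, 0, 0, 0], [0, 0, 0, 0, 0]],
])

```text
time: 8.63
tcp_pos: [0.5675, -0.1812, 0.0881]
orientation: [3.141, -0.001, 0.598]
ft_force: [-0.2, 0.5, -0.9]
gripper_width: 0.0294
gripper_force: 30.0
```

Request:
jog_arm([
  [[0, 0, 0.07, 0, 0], [0, 0, 0.07, 0, 0], [0, 0, 0, 0, 0], [0, 0, 0, 0, 0], [0, 0, 0, 0, 0], [0, 0, 0, 0, 0]],
])

```text
time: 9.13
tcp_pos: [0.5671, -0.181, 0.0833]
orientation: [3.141, -0.0, 0.598]
ft_force: [-0.7, 0.6, -1.5]
gripper_width: 0.0294
gripper_force: 30.0
```

No contact yet, as expected at this height. I'll continue in steps of about 3 mm.

Request:
jog_arm([
  [[0, 0, 0.05, 0, 0], [0, 0, 0.05, 0, 0], [0, 0, 0, 0, 0], [0, 0, 0, 0, 0], [0, 0, 0, 0, 0], [0, 0, 0, 0, 0]],
])

```text
time: 9.63
tcp_pos: [0.5672, -0.1811, 0.0805]
orientation: [3.141, -0.0, 0.598]
ft_force: [0.4, 0.1, 1.5]
gripper_width: 0.0299
gripper_force: 30.0
```

Request:
jog_arm([
  [[0, 0, 0.05, 0, 0], [0, 0, 0.05, 0, 0], [0, 0, 0, 0, 0], [0, 0, 0, 0, 0], [0, 0, 0, 0, 0], [0, 0, 0, 0, 0]],
])

```text
time: 10.13
tcp_pos: [0.5672, -0.1811, 0.0774]
orientation: [3.141, -0.0, 0.598]
ft_force: [-0.2, 0.7, 2.1]
gripper_width: 0.0295
gripper_force: 30.0
```

Request:
jog_arm([
  [[0, 0, 0.05, 0, 0], [0, 0, 0.05, 0, 0], [0, 0, 0, 0, 0], [0, 0, 0, 0, 0], [0, 0, 0, 0, 0], [0, 0, 0, 0, 0]],
])

```text
time: 10.63
tcp_pos: [0.5672, -0.181, 0.0744]
orientation: [3.141, -0.0, 0.598]
ft_force: [-0.5, -0.3, 3.9]
gripper_width: 0.0299
gripper_force: 30.0
```

Request:
jog_arm([
  [[0, 0, 0.06, 0, 0], [0, 0, 0, 0, 0], [0, 0, 0, 0, 0], [0, 0, 0, 0, 0], [0, 0, 0, 0, 0], [0, 0, 0, 0, 0], [0, 0, 0, 0, 0]],
])

```text
time: 11.22
tcp_pos: [0.5672, -0.1811, 0.0726]
orientation: [3.141, -0.0, 0.598]
ft_force: [1.0, -0.8, 5.1]
gripper_width: 0.0296
gripper_force: 30.0
```

```bash
python3 - <<'E'
from h import *
F=[];P=[]
s=cap('scene','s3');w=cap('wrist','w3')
for i in range(15): t=manip.capture('top'); q=manip.get_state(); F.append(q['ft_force']);P.append(q['tcp_pos'])
print(np.mean(F,0),np.std(F,0),np.mean(P,0),q['time'])
p=np.mean(P,0)
nose=[p[0],p[1],p[2]-.0376+.07]; print('scene nose pred',proj(s,nose),'wrist',proj(w,nose))
cv2.imwrite('pics/c3.png',np.hstack([cv2.resize(s['color'][160:240,160:240],(400,400),interpolation=2),cv2.resize(w['color'][180:400,220:440],(400,400),interpolation=2)]))
E
```

```text
[-0.04182632 -0.08987061  5.0613719 ] [0.44189478 0.53208791 0.48589573] [ 0.56722819 -0.18106024  0.07261102] 12.0667
scene nose pred [[189.58746059 178.59463871]] wrist [[323.34710086 336.40856837]]
```

View pics/c3.png

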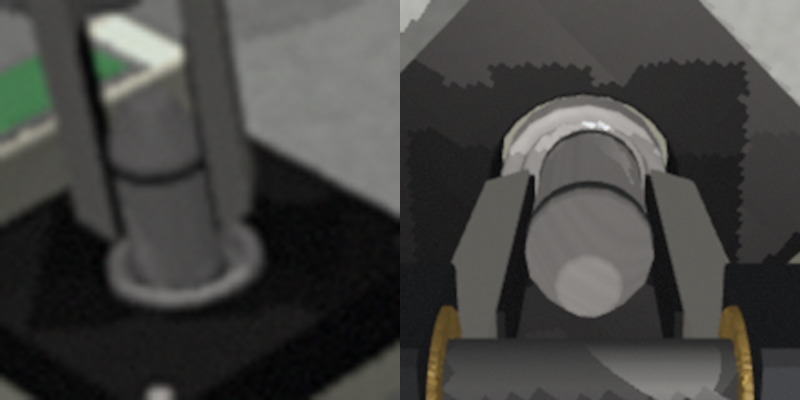

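Scene shows the rim flush with the objective standing upright and centred. The wrist view has the nose at (324.5,337) against a predicted (323,336), so no slip. Force is 6.5 N, or about 7 mm of travel. I'll nudge down 0.3 mm and hold.

Request:
jog_arm([
  [[0, 0, 0.01, 0, 0], [0, 0, 0, 0, 0], [0, 0, 0, 0, 0], [0, 0, 0, 0, 0], [0, 0, 0, 0, 0], [0, 0, 0, 0, 0], [0, 0, 0, 0, 0], [0, 0, 0, 0, 0], [0, 0, 0, 0, 0], [0, 0, 0, 0, 0], [0, 0, 0, 0, 0], [0, 0, 0, 0, 0], [0, 0, 0, 0, 0], [0, 0, 0, 0, 0], [0, 0, 0, 0, 0], [0, 0, 0, 0, 0], [0, 0, 0, 0, 0], [0, 0, 0, 0, 0], [0, 0, 0, 0, 0], [0, 0, 0, 0, 0]],
])

```text
time: 13.73
tcp_pos: [0.5672, -0.1811, 0.0723]
orientation: [3.141, -0.0, 0.598]
ft_force: [0.6, -0.3, 5.0]
gripper_width: 0.0296
gripper_force: 30.0
```

Request:
jog_arm([
  [[0, 0, 0, 0, 0], [0, 0, 0, 0, 0], [0, 0, 0, 0, 0], [0, 0, 0, 0, 0], [0, 0, 0, 0, 0], [0, 0, 0, 0, 0], [0, 0, 0, 0, 0], [0, 0, 0, 0, 0], [0, 0, 0, 0, 0], [0, 0, 0, 0, 0], [0, 0, 0, 0, 0], [0, 0, 0, 0, 0], [0, 0, 0, 0, 0], [0, 0, 0, 0, 0], [0, 0, 0, 0, 0], [0, 0, 0, 0, 0], [0, 0, 0, 0, 0], [0, 0, 0, 0, 0], [0, 0, 0, 0, 0], [0, 0, 0, 0, 0]],
])

```text
time: 15.4
tcp_pos: [0.5672, -0.1811, 0.0723]
orientation: [3.141, -0.0, 0.598]
ft_force: [0.4, -1.3, 5.1]
gripper_width: 0.0296
gripper_force: 30.0
```

Request:
jog_arm([
  [[0, 0, 0, 0, 0], [0, 0, 0, 0, 0], [0, 0, 0, 0, 0], [0, 0, 0, 0, 0], [0, 0, 0, 0, 0], [0, 0, 0, 0, 0], [0, 0, 0, 0, 0], [0, 0, 0, 0, 0], [0, 0, 0, 0, 0], [0, 0, 0, 0, 0], [0, 0, 0, 0, 0], [0, 0, 0, 0, 0]],
])

```text
time: 16.4
tcp_pos: [0.5672, -0.1811, 0.0723]
orientation: [3.141, -0.0, 0.598]
ft_force: [-0.8, -1.1, 5.1]
gripper_width: 0.0294
gripper_force: 30.0
```

```bash
python3 - <<'E'
from h import *
F=[]
for i in range(8): manip.capture('top'); q=manip.get_state(); F.append(q['ft_force'])
print(np.mean(F,0),q['tcp_pos'],q['time'],q['gripper_force']); print(manip.close_job())
E
```

```text
[-0.18395177 -0.07540583  4.93659039] [ 0.56724804 -0.18105217  0.07232844] 16.8 29.994246313508484
the job is handed in; nothing more can be done
None
```

I handed the job in at 16.8 s, with the tall objective still gripped and pressed in the cup, rim flush to within about 1 mm, after more than 5 s of holding; the hand-in returned no verdict, and I took no final picture of the other four parts.

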